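# Upend a filter cartridge against its stop

## Robot

A 7-joint arm with a two-finger parallel gripper is mounted at the origin on a cart in front of the work surface, level with it; the furniture and walls round the work are solid. World frame = base frame: x ahead of the robot, y to its left, z up, the work surface at z = 0. Lengths are in m, angles in rad, forces in N, time in s.
With the tool pointing down it reaches from about 0.4 to 0.875 m from the base axis. Payload 19.3 kg.
Tool frame: the origin (TCP) lies at the very end of the fingers, on their centre line; the grasp point (between the pads) lies bot.pinch_z behind it (bot.pinch_z is the distance from the TCP to the grasp point, in m); z points along the fingers, y is the line along which they close (so a half turn about z gives the same grasp; the last joint's range is limited). The gripper opens to 85 mm and grips with 20 to 120 N. Pads are 22 mm wide; open, the fingers measure 114 mm over their backs; the gripper's body (76 mm by 85 mm) begins 54 mm behind the grasp point. The pads swing forward as they close: fully open they stand 13 mm farther back than shut.
Start: joints at [-1.376, 0.521, -0.036, 1.599, 0.021, 1.021, -0.113], TCP at [0.164, 0.603, 0.231] pointing down, gripper open.
Joint ranges: [-2.91, 2.91], [-0.3, 2.13], [-1.5, 1.42], [0.17, 2.43], [-1.26, 4.41], [0.16, 1.93], [-2.52, 2.52]. Speed limits (rad/s): [1.89, 1.89, 2.39, 2.39, 3.01, 3.01, 3.01].

## Interface

Orientations are given as [roll, pitch, yaw] about the fixed x, y, z axes, in that order (R = Rz(yaw) Ry(pitch) Rx(roll)).
In Python, from workcell import bot, grab_frame, ticket gives the robot as it stands.
- The arm moves only by the tool arm_command, never from a script. Its argument "commands" is a list of rows, each a list of 3 entries, a list of its own where there are three numbers: the shift along the world's x, y, z in mm, then the turn about the world's z in rad, then the gripper command: -1 is fully open, 1 is shut, values between are in proportion. In form: [[[tx, ty, tz], roll, fingers], ...]. A call has 1 to 20 rows; each row shifts and turns the commanded pose from where the row before left it; what a row does not reach is not made up. A row lasts 1/10 s, in which the tool goes at most 50 mm and 8.59 degrees, less where a joint would pass 70% of its speed; a pose out of reach is approached as far as the arm can. A call with a gripper value outside its range is refused whole. The fingers move at their own pace and stop on an object; "newtons" is the grip in N (left out, the last holds). Time passes only in rows, so rows that do not move let the fingers close. It gives the time, the measured TCP pose, the force, the opening and the grip force at its end, in the units of the state.
- bot.observe(): the state, without advancing time (a new reading comes with each control period).
- grab_frame(name): name is "scene" or "top" or "wrist"; returns a dict with "image" (480x640x3 uint8, red, green, blue), "vertical_fov" (degrees; the focal length in pixels is half the picture's height over the tangent of half this angle, whatever the lens; pixels are square), "cx", "cy" (the principal point, pixels), "k1" (the pictures are not rectified: a ray, as slopes to the right and down, at radius r is drawn at 1 + k1 r^2 times it, then the intrinsics apply), "R" (3x3) and "t" (3): a world point X has camera coordinates R X + t. Camera axes: x right, y down, z forward; pixel columns grow to the right and rows downward; lengths in m; the calibration is good to about 2 mm. A picture is of the moment at which its call begins. There is no depth.
- ticket.job_done(): hands the job in; it is judged then, once.
The state is a dict: "clock": time; "qpos": joint angles; "qd": joint speeds; "joint_efforts": joint torques, N m; "position": TCP position; "tool_rot": TCP orientation; "force": force on the tool from outside, world axes, zero at the start; "moment": the same for the moment, N m; "grip_width": finger opening in m; "finger_force": force on a finger pad.
Only numpy, scipy, OpenCV 4.12 (cv2) and the standard library are available. Lean on these libraries where they do the work, as an engineer would, in place of code of your own. Each camera call takes 0.05 s, during which the arm holds its last target. There are 200 camera calls.

## Task

The big steel filter cartridge is lying in its stand with its top end propped up on the saddle. Push it lengthwise, still lying, until its foot end butts against the stop wall, then raise its top end and tip it up, its foot staying down in the stand, so that it stands upright on the base plate between the cheeks, close against the stop wall. Leave the other things on the bench where they are.

Things in the scene. Friction and masses are not known exactly. Their poses are not given: they have to be found in the camera images.
- stand: fixed aluminium stand, 130 mm wide. Origin on the bench under the face of the stop wall, midway across; x runs level into the wall (the way the cartridge is pushed), y across, z up. Base plate 8 mm thick, x = -190 to +15 mm. Stop wall: plate across, x = 0 to 12 mm, top 143 mm over the bench. Two cheeks run from the wall back to x = -85 mm, 98 mm apart inside, tops 63 mm over the bench
- saddle (a point): lowest point of the cartridge's seat in the V-shaped saddle, 40 mm over the bench, at x = -175 mm in the stand; the saddle is 20 mm thick along x, the two tips of its V are about 65 mm over the bench and 100 mm apart
- cartridge: plain steel cylinder, diameter 90, length 200, 0.5 to 0.9 kg, too thick to grasp. Origin at its middle; x along its axis from foot to top, up when upright. At the start it slopes 13 to 20 degrees: the lowest point of its foot rim is on the base plate, the upper foot rim 15 to 50 mm short of the stop wall, the top end on the saddle. Tipped up at the wall, the foot's lower rim slides back along the plate
- cartridge_foot (a point): centre of the flat foot end of the cartridge. While the cartridge is tipped up, the upper rim of the foot slides down the stop wall; past about 65 degrees the cartridge falls upright by itself
- cartridge_top (a point): centre of the flat top end of the cartridge (a boss 24 mm across stands 6 mm out of it). At the start this end sticks out 50 to 80 mm past the saddle, away from the wall, its lower edge about 50 to 70 mm over the bench, free to be reached from below
- stop_foot (a point): point at the foot of the stop wall's face, midway between the cheeks, on the upper side of the base plate; axes as those of the stand
- solvent_bottle: brown bottle with black cap, 66 mm diameter, 135 mm high, loose bystander; origin at the middle of its underside
- jar: small round jar with light cap, 52 mm diameter, 62 mm high, loose bystander; origin at the middle of its underside
- wipe_carton: white carton of wipes, 60 x 118 x 86 mm, loose bystander; origin at the middle of its underside
- tape_roll: flat roll of amber tape, 62 mm diameter, 20 mm high, loose bystander; origin at the middle of its underside
There are look-alikes about, which are no part of the job. There is more than one size of the stand; the job needs the larger.

How it is judged:
By the outcome, as a careful person would: the job done as asked, in the order asked, and still so for the second after the job is handed in, with the robot touching nothing.
It also fails if it takes over 56 s, if anything falls off the work surface, if the arm or the gripper's body presses on something with over 40 N, if the wrist force passes 120 N, or if a joint passes its speed limit or range.

## Working session

There is one attempt and no reset: what is moved stays moved. The work goes in short steps, Python scripts to look and compute and a tool call to move; the robot and the scene stay as the last step left them, time stands still between calls to the robot, and variables do not carry over. Pictures are saved under pics/ and viewed, at most 10 in all, crops included, and the job is handed in when it is done.

Besides the shell and the picture viewer there is one more tool, called after ">>>" as name(argument=value, ...), one argument or row to a line, values as JSON. arm_command: Moves the arm, as the interface text tells. Its arguments: {"type":"object","properties":{"commands":{"type":"array"},"newtons":{"type":"number"}},"required":["commands"]}

```bash
mkdir -p pics; ls; cat > h.py <<'E'
import numpy as np, cv2
from workcell import bot, grab_frame, ticket
def save(name,fn):
    f=grab_frame(name); cv2.imwrite('pics/'+fn+'.png',f['image'][:,:,::-1]); np.save('pics/'+fn+'.npy',f,allow_pickle=True); return f
def load(fn): return np.load('pics/'+fn+'.npy',allow_pickle=True).item()
def K(f):
    fl=240/np.tan(np.radians(f['vertical_fov'])/2); return fl
def proj(f,X):
    c=np.atleast_2d(X)@np.array(f['R']).T+f['t']; s=c[:,:2]/c[:,2:]; r2=(s**2).sum(1,keepdims=True)
    return s*(1+f['k1']*r2)*K(f)+[f['cx'],f['cy']]
def ray(f,uv):
    d=(np.array(uv,float)-[f['cx'],f['cy']])/K(f); s=d.copy()
    for _ in range(30): s=d/(1+f['k1']*(s@s))
    R=np.array(f['R']); return -R.T@f['t'], R.T@np.r_[s,1]
def atz(f,uv,z):
    o,d=ray(f,uv); return o+d*(z-o[2])/d[2]
E
python3 - <<'E'
from h import *
for n in ['scene','top']:
    f=save(n,n+'0'); print(n,f['vertical_fov'],f['k1'],-np.array(f['R']).T@f['t'])
a=cv2.imread('pics/scene0.png');b=cv2.imread('pics/top0.png')
print(bot.observe(),bot.pinch_z)
E
```

```text
pics
scene 57.386535417802634 -0.07079574729957197 [ 0.21273037 -0.88270057  0.72518394]
top 46.51649058415446 -0.10804453928753383 [ 0.46538388 -0.05540232  1.52937425]
{'clock': 0.1, 'qpos': array([-1.37619625,  0.52198316, -0.03631154,  1.59990774,  0.02123677,
        1.02111605, -0.11281586]), 'qd': array([-9.67118418e-04,  4.67354415e-04, -6.84176303e-04,  8.85597828e-04,
       -3.02750467e-05,  1.06439093e-03, -1.11853172e-03]), 'joint_efforts': array([ 2.53458318e-03, -9.28482985e+01,  1.98333599e+00, -3.70529115e+01,
        1.81421632e-02,  5.34516977e-03,  8.33572767e-05]), 'position': array([0.16354808, 0.60292482, 0.23078106]), 'tool_rot': array([-3.14056987e+00,  1.10515240e-04,  2.87677046e+00]), 'force': array([-0.14052063, -0.21970282,  0.54811785]), 'moment': array([-0.0363759 ,  0.01838635, -0.00134738]), 'finger_force': 0.0, 'grip_width': 0.08556934979001478} 0.0187
```

View pics/scene0.png

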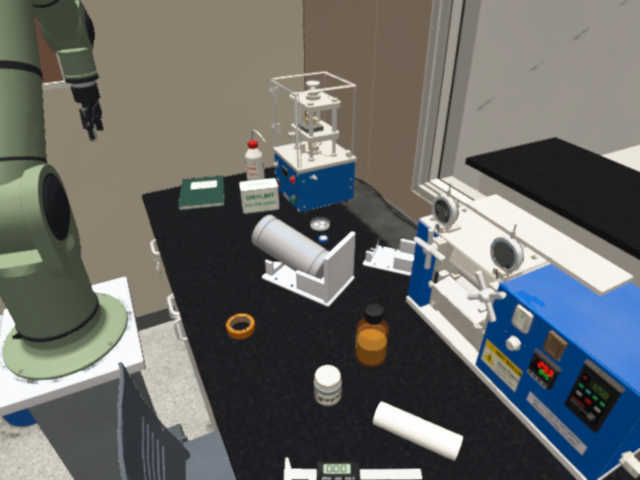

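View pics/top0.png

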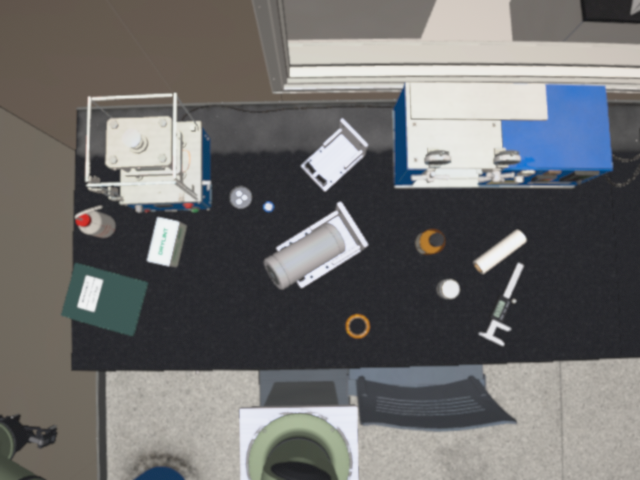

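The scene view shows the grey cartridge in a stand at (305,255), and the top view shows it at (318,247). There's also an empty stand, at (390,257) in the scene and (335,157) in the top view. The one holding the cartridge is larger and fits the description. The empty one is the look-alike. I'll confirm this in an enlarged crop.

```bash
python3 - <<'E'
from h import *
a=cv2.imread('pics/scene0.png')[205:310,240:370];b=cv2.imread('pics/top0.png')[195:300,250:380]
f=lambda i:cv2.resize(i,None,fx=5.7,fy=5.7,interpolation=cv2.INTER_CUBIC)
cv2.imwrite('pics/c1.png',f(b)); cv2.imwrite('pics/c2.png',f(a))
E
```

```text
(no output)
```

View pics/c1.png

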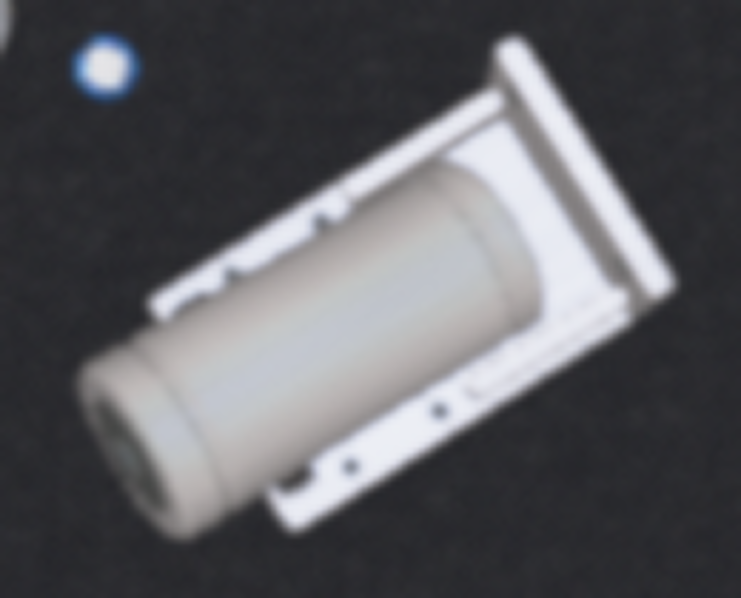

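View pics/c2.png

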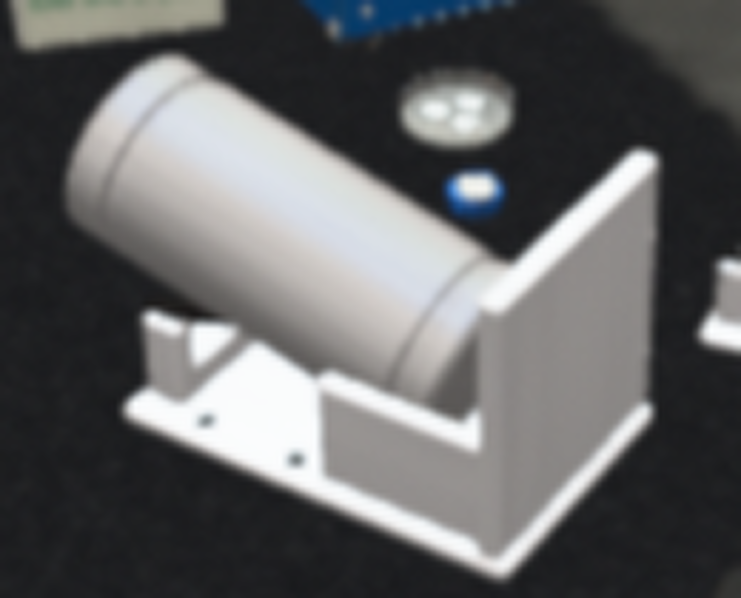

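The crop confirms it: the larger stand has its wall, cheeks and V-saddle, and the cartridge lies in it with its foot short of the wall. Next I'll fit the poses of the stand and the cartridge.

```bash
cat > fit.py <<'E'
from h import *
from scipy.optimize import least_squares
T=load('top0');S=load('scene0')
tc=lambda u,v:(u/5.7+250-.4,v/5.7+195-.4); sc=lambda u,v:(u/5.7+240-.4,v/5.7+205-.4)
st=[(T,tc(150,303),(-190,65,8)),(T,tc(295,532),(-190,-65,8)),(T,tc(520,36),(12,65,143)),(T,tc(677,285),(12,-65,143)),
(S,sc(123,408),(-190,-65,8)),(S,sc(503,578),(15,-65,0)),(S,sc(653,412),(15,65,8)),(S,sc(658,152),(12,65,143)),(S,sc(484,300),(0,-65,143))]
def w(p,X):
    c,s=np.cos(p[2]),np.sin(p[2]); X=np.array(X)/1000; return np.array([p[0]+c*X[0]-s*X[1],p[1]+s*X[0]+c*X[1],X[2]])
r=lambda p:np.concatenate([proj(f,w(p,X))[0]-uv for f,uv,X in st])
o=least_squares(r,[.55,-.1,-1.0],loss='soft_l1'); P=o.x
if __name__=='__main__':
    print('stand',P,np.degrees(P[2])); print(np.round(r(P).reshape(-1,2),1))
    # cartridge: param in stand frame: foot lower rim x, slope, y offset, yaw offset
    def hull(f,q):
        xf,sl,y,dy=q; a=np.array([-np.cos(sl)*np.cos(dy),np.cos(sl)*np.sin(dy),np.sin(sl)]) # axis foot->top
        n=np.array([np.sin(sl),0,np.cos(sl)]); n-=a*(a@n); n/=np.linalg.norm(n); b=np.cross(a,n)
        foot=np.array([xf/1000,y/1000,.008])+.045*n
        th=np.linspace(0,2*np.pi,72)[:,None]
        pts=np.vstack([foot+.045*(np.cos(th)*n+np.sin(th)*b)+L*a for L in (0,.2)])
        W=np.array([w(P,p*1000) for p in pts]); return cv2.convexHull(proj(f,W).astype(np.float32))
    ob=[(T,tc(80,375)),(T,tc(108,350)),(T,tc(180,542)),(T,tc(540,300)),(T,tc(450,162)),(T,tc(300,468)),(T,tc(290,247)),(T,tc(525,235)),(T,tc(100,450)),
        (S,sc(68,190)),(S,sc(180,53)),(S,sc(110,88)),(S,sc(85,222)),(S,sc(350,150)),(S,sc(230,307)),(S,sc(480,238))]
    g=lambda q:np.array([cv2.pointPolygonTest(hull(f,q),tuple(map(float,uv)),True) for f,uv in ob])
    o=least_squares(g,[-40,.28,0,0],loss='soft_l1',x_scale=[5,.05,5,.05],diff_step=1e-3);q=o.x
    print('cart',q,np.degrees(q[1]),np.round(g(q),1))
    sl=q[1]; print('upper foot rim x',q[0]+90*np.sin(sl)); 
    lo=np.array([q[0]-200*np.cos(sl),q[2],8+200*np.sin(sl)]); print('top lower edge (stand)',lo, 'world',w(P,lo))
    tm=lo+[45*np.sin(sl),0,45*np.cos(sl)]; print('top centre',tm,w(P,tm))
    print('saddle h at x=-175', 8+np.tan(sl)*(q[0]+175))
    print('stand axes x',w(P,(1,0,0))-w(P,(0,0,0)),'orig',w(P,(0,0,0)))
    for n,uv,z in [('carton',(166,242),.086),('tape',(357,326),.02)]: print(n,atz(T,uv,z))
E
python3 fit.py
```

```text
stand [ 0.62706423 -0.14342286 -1.02306607] -58.617368031255545
[[ 0.1 -0.5]
 [ 0.  -0.4]
 [-0.5 -0.8]
 [ 0.  -0.9]
 [-0.6  0.4]
 [ 0.1  1.6]
 [-0.3 -0.7]
 [-0.   1.1]
 [-1.8  0.5]]
cart [-5.44826924e+01  3.11379678e-01  0.00000000e+00  6.11048541e-03] 17.840741392305294 [ 0.7  0.1 -0.4  1.4  1.4 -0.   0.6  0.7 -0.2  1.9  0.8  0.8 -0.2 -1.8
  2.3 -1.7]
upper foot rim x -26.909189022192663
top lower edge (stand) [-244.86504856    0.           69.27445193] world [0.49955054 0.06562056 0.06927445]
top centre [-231.07829688    0.          112.11048207] [0.50673    0.05385069 0.11211048]
saddle h at x=-175 46.7884261975813
stand axes x [ 0.00052075 -0.00085371  0.        ] orig [ 0.62706423 -0.14342286  0.        ]
carton [0.59639011 0.33500452 0.086     ]
tape [ 0.36670068 -0.16287519  0.02      ]
```

The stand fits with yaw −58.6° and its origin at (0.627, −0.143). The cartridge slopes about 17°, with its upper foot rim about 27 mm short of the wall and its lower top edge at stand x of about −245 mm.

Plan:
1. Push the lower edge of the top end with shut fingers.
2. Pinch the boss with the tool vertical.
3. Carry the boss along the tipping arc.

I'll start by moving behind the top end.

>>> arm_command(
  commands=[
    [[20,-31.5,0],-0.0475,1],
    [[20,-31.5,0],-0.0475,1],
    [[20,-31.5,0],-0.0475,1],
    [[20,-31.5,0],-0.0475,1],
    [[20,-31.5,0],-0.0475,1],
    [[20,-31.5,0],-0.0475,1],
    [[20,-31.5,0],-0.0475,1],
    [[20,-31.5,0],-0.0475,1],
    [[20,-31.5,0],-0.0475,1],
    [[20,-31.5,0],-0.0475,1],
    [[20,-31.5,0],-0.0475,1],
    [[20,-31.5,0],-0.0475,1],
    [[20,-31.5,0],-0.0475,1],
    [[20,-31.5,0],-0.0475,1],
    [[20,-31.5,0],-0.0475,1],
    [[10,-20,0],-0.0475,1],
    [[0,0,0],0,1],
    [[0,0,0],0,1],
  ],
)

```text
clock: 1.9
position: [0.4734, 0.1107, 0.2311]
tool_rot: [-3.141, -0.0, 2.117]
force: [-1.3, 0.8, 0.2]
grip_width: 0.0
finger_force: 0.0
```

```bash
cat >> h.py <<'E'
P=np.array([0.62706423,-0.14342286,-1.02306607])
def st():
    s=bot.observe(); c,n=np.cos(P[2]),np.sin(P[2]); R=np.array([[c,n],[-n,c]])
    p=np.r_[R@(s['position'][:2]-P[:2]),s['position'][2]]*1000; F=np.r_[R@s['force'][:2],s['force'][2]]
    ay=s['tool_rot'][2]-np.pi/2-P[2]-np.pi/2
    print('t%.2f'%s['clock'],'stand',p.round(1),'F',F.round(1),'yawerr',round((ay+np.pi/2)%np.pi-np.pi/2,4),'w',round(s['grip_width'],4),'ff',s['finger_force'],'q',s['qpos'].round(2))
E
python3 - <<'E'
from h import *
st()
save('wrist','w0')
i=cv2.imread('pics/w0.png')
E
```

```text
t1.90 stand [-297.     1.1  231.1] F [-1.4 -0.7  0.2] yawerr -0.0019 w 0.0 ff 0.0 q [-0.6   0.31  0.31  1.97 -0.12  0.88  0.32]
```

View pics/w0.png

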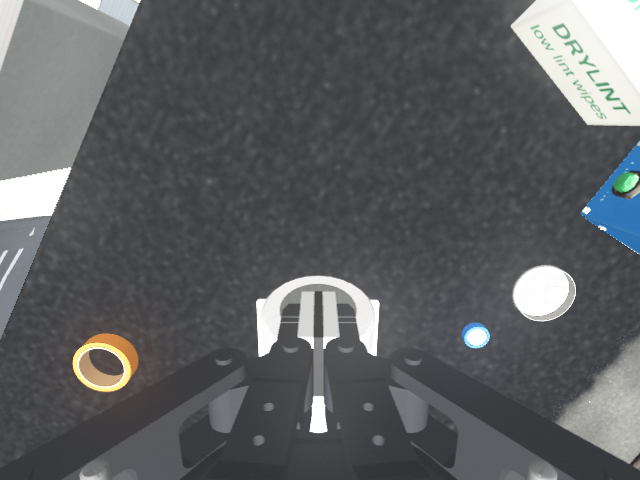

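The wrist view shows the top end centred under the fingers: the end ring is at (318,310) and the finger line at column 318. Nothing is below the fingers. I'll descend and approach.

>>> arm_command(
  commands=[
    [[0,0,-35],0,1],
    [[0,0,-35],0,1],
    [[0,0,-35],0,1],
    [[0,0,-35],0,1],
    [[0,0,-33],0,1],
    [[0,0,0],0,1],
    [[5.2,-8.5,0],0,1],
    [[5.2,-8.5,0],0,1],
    [[5.2,-8.5,0],0,1],
    [[3.1,-5.1,0],0,1],
    [[2.1,-3.4,0],0,1],
    [[2.1,-3.4,0],0,1],
    [[2.1,-3.4,0],0,1],
    [[2.1,-3.4,0],0,1],
    [[0,0,0],0,1],
  ],
)

```text
clock: 3.45
position: [0.501, 0.066, 0.0583]
tool_rot: [3.142, 0.0, 2.116]
force: [-0.1, 0.2, -0.5]
grip_width: -0.0003
finger_force: 0.0
```

```bash
python3 -c "
from h import *
st()"
```

```text
t3.45 stand [-244.4    1.4   58.3] F [-0.2  0.  -0.5] yawerr -0.0022 w -0.0003 ff 0.0 q [-0.39  0.62  0.2   2.05 -0.24  0.5   0.52]
```

>>> arm_command(
  commands=[
    [[2.1,-3.4,0],0,1],
    [[2.1,-3.4,0],0,1],
    [[2.1,-3.4,0],0,1],
    [[0,0,0],0,1],
  ],
)

```text
clock: 3.85
position: [0.5075, 0.0555, 0.0584]
tool_rot: [3.141, 0.001, 2.116]
force: [-0.3, 0.3, 0.1]
grip_width: 0.0003
finger_force: 0.0
```

```bash
python3 - <<'E'
from h import *
st(); a=save('scene','s1')['image'][195:325,220:380,::-1]; cv2.imwrite('pics/s1c.png',cv2.resize(a,None,fx=4.6,fy=4.6,interpolation=cv2.INTER_CUBIC))
E
```

```text
t3.85 stand [-232.1    1.5   58.4] F [-0.5 -0.1  0.1] yawerr -0.0026 w 0.0003 ff 0.0 q [-0.37  0.62  0.19  2.03 -0.24  0.5   0.54]
```

View pics/s1c.png

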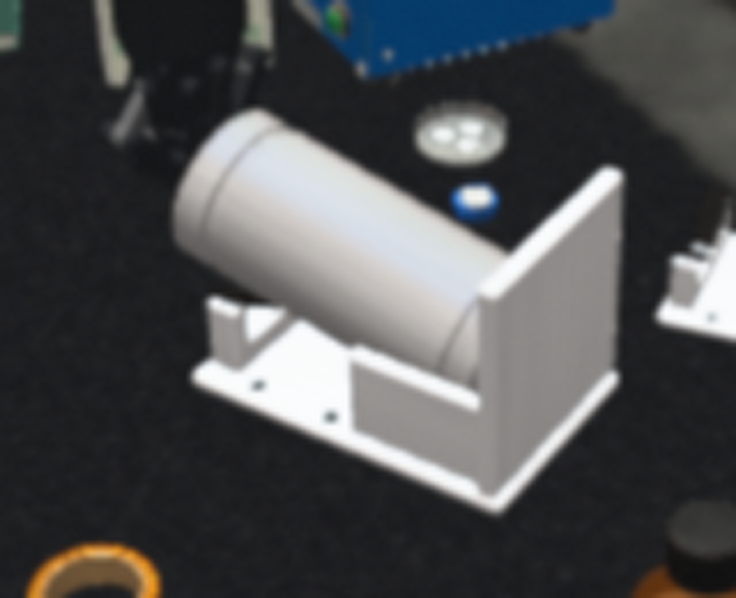

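The crop shows the cartridge has already slid toward the wall, with its foot now close to the wall at about (480,330). The friction force is small. I'll continue until it butts.

>>> arm_command(
  commands=[
    [[1.6,-2.6,0],0,1],
    [[1.6,-2.6,0],0,1],
  ],
)

```text
clock: 4.1
position: [0.5101, 0.0512, 0.0582]
tool_rot: [-3.141, -0.0, 2.117]
force: [-0.9, 2.6, -2.9]
grip_width: -0.0003
finger_force: 1.6
```

>>> arm_command(
  commands=[
    [[1.6,-2.6,0],0,1],
    [[0.5,-0.9,0],0,1],
  ],
)

```text
clock: 4.3
position: [0.5115, 0.0481, 0.0579]
tool_rot: [-3.14, -0.002, 2.117]
force: [-7.3, 10.9, -4.2]
grip_width: 0.0003
finger_force: 6.2
```

>>> arm_command(
  commands=[
    [[1.0,-1.7,0],0,1],
    [[0.5,-0.9,0],0,1],
  ],
)

```text
clock: 4.5
position: [0.5115, 0.0477, 0.0576]
tool_rot: [-3.139, -0.005, 2.119]
force: [-15.0, 24.1, -2.7]
grip_width: -0.0002
finger_force: 12.9
```

Butted at the wall with 28 N. Now I'll back off, rise, half-open the gripper and look at the boss.

>>> arm_command(
  commands=[
    [[-5,8.5,0],0,1],
    [[-8,13,0],0,0.5],
    [[-8,13,0],0,0],
    [[0,0,30],0,0],
    [[0,0,30],0,0],
    [[0,0,30],0,0],
    [[0,0,0],0,0],
    [[0,0,0],0,0],
  ],
)

```text
clock: 5.3
position: [0.4933, 0.0794, 0.1488]
tool_rot: [3.14, 0.001, 2.117]
force: [0.3, -0.5, -0.5]
grip_width: 0.0426
finger_force: 0.0
```

```bash
python3 - <<'E'
from h import *
st()
w=save('wrist','w2'); s=save('scene','s2'); t=save('top','t2')
f=lambda im,y0,y1,x0,x1:cv2.resize(im['image'][y0:y1,x0:x1,::-1],(400,300),interpolation=cv2.INTER_CUBIC)
m=np.vstack([np.hstack([f(s,205,295,240,360),f(t,200,290,260,380)]),np.hstack([f(w,240,480,160,480),f(w,0,480,0,640)])])
cv2.imwrite('pics/m2.png',m)
E
```

```text
t5.30 stand [-259.9    1.8  148.8] F [ 0.6 -0.1 -0.5] yawerr -0.0019 w 0.0426 ff 0.0 q [-0.48  0.46  0.27  2.02 -0.19  0.69  0.45]
```

View pics/m2.png

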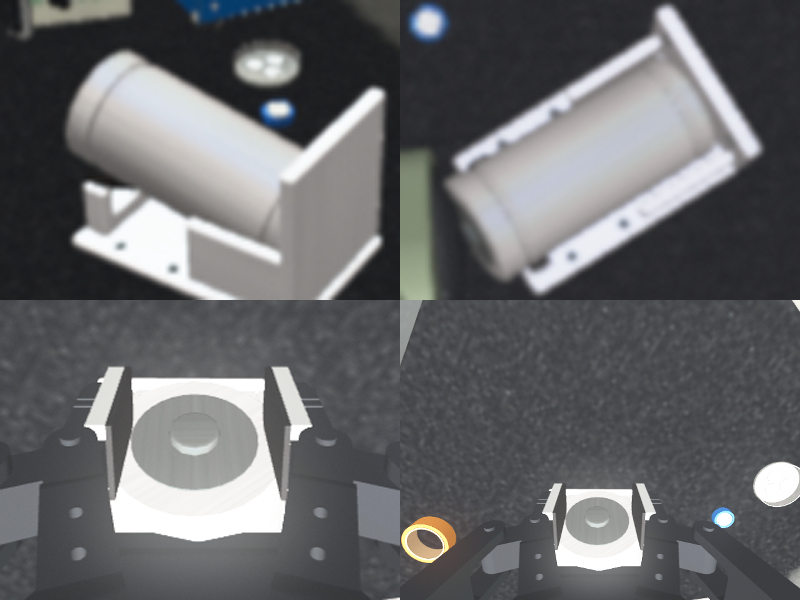

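The composite shows the foot at the wall (top view, about (700,110)). In the wrist panel the boss is centred between the open fingers at panel (194,428), which is wrist pixel (315,342). I'll solve the slope from that.

```bash
cat >> h.py <<'E'
def W(p):
    c,s=np.cos(P[2]),np.sin(P[2]); p=np.array(p)/1000; return np.array([P[0]+c*p[0]-s*p[1],P[1]+s*p[0]+c*p[1],p[2]])
def ax(th,L,y=0,d=0):
    s,c=np.sin(th),np.cos(th); return np.array([-45*s-L*c+d,y,8+45*c+L*s])
E
python3 - <<'E'
from h import *
w=load('w2');s=load('s2');t=load('t2')
for d in (9,11,13,15,17):
    th=np.radians(d); print(d,'boss',proj(w,W(ax(th,206)))[0].round(1), 'top',proj(w,W(ax(th,200)))[0].round(1),'topc',ax(th,200).round(1),
     'loweredge',proj(w,W(ax(th,200)-45*np.array([-np.sin(th),0,np.cos(th)])*np.array([-1,1,1])))[0].round(1),
     'upper',proj(w,W(ax(th,200)+45*np.array([np.sin(th),0,np.cos(th)])))[0].round(1), 'topcam upper',proj(t,W(ax(th,200)+45*np.array([np.sin(th),0,np.cos(th)])))[0].round(1))
# finger tip check
print(proj(w,W([-260,0,148.8]))[0], proj(w,W([-249,21,148.8]))[0],proj(w,W([-271,21,148.8]))[0])
E
```

```text
9 boss [316.7 332.9] top [316.7 340.5] topc [-204.6    0.    83.7] loweredge [316.8 298.2] upper [316.6 400. ] topcam upper [283.7 267. ]
11 boss [316.6 338.5] top [316.7 346. ] topc [-204.9    0.    90.3] loweredge [316.7 300.2] upper [316.6 410.8] topcam upper [284.  266.7]
13 boss [316.6 344.8] top [316.7 352.1] topc [-205.     0.    96.8] loweredge [316.7 302.5] upper [316.6 422.5] topcam upper [284.3 266.2]
15 boss [316.6 351.7] top [316.6 358.9] topc [-204.8    0.   103.2] loweredge [316.7 305.3] upper [316.6 435. ] topcam upper [284.8 265.8]
17 boss [316.6 359.3] top [316.6 366.2] topc [-204.4    0.   109.5] loweredge [316.7 308.5] upper [316.6 448.3] topcam upper [285.3 265.2]
[315.98818673 310.02324938] [365.49943678 333.16393616] [367.34341584 285.62949134]
```

Slope is about 12.3°, which matches the geometry, so the face centre is at stand (−205, 0, 95). I'll descend and advance so the pads straddle the boss, and touch off on the face.

>>> arm_command(
  commands=[
    [[0,0,-20],0,0],
    [[0,0,-20],0,0],
    [[0,0,-20],0,0],
    [[5.2,-8.5,0],0,0],
    [[5.2,-8.5,0],0,0],
    [[5.2,-8.5,0],0,0],
    [[3.1,-5.1,0],0,0],
    [[1.5,-2.6,0],0,0],
    [[0,0,0],0,0],
  ],
)

```text
clock: 6.35
position: [0.5133, 0.0459, 0.0886]
tool_rot: [3.141, 0.0, 2.116]
force: [0.1, 1.6, 1.0]
grip_width: 0.0425
finger_force: 0.0
```

>>> arm_command(
  commands=[
    [[1.0,-1.7,0],0,0],
    [[0.5,-0.9,0],0,0],
  ],
)

```text
clock: 6.55
position: [0.5145, 0.0439, 0.0884]
tool_rot: [3.141, -0.0, 2.117]
force: [-0.7, -0.2, -0.4]
grip_width: 0.0431
finger_force: 0.0
```

```bash
python3 -c "
from h import *
st()"
```

```text
t6.55 stand [-218.5    1.4   88.4] F [-0.2 -0.7 -0.4] yawerr -0.0013 w 0.0431 ff 0.0 q [-0.36  0.58  0.22  2.01 -0.22  0.58  0.56]
```

>>> arm_command(
  commands=[
    [[0.5,-0.9,0],0,0],
    [[0.5,-0.9,0],0,0],
  ],
)

```text
clock: 6.75
position: [0.5155, 0.042, 0.0883]
tool_rot: [-3.142, -0.0, 2.117]
force: [-1.1, 1.2, 0.2]
grip_width: 0.0425
finger_force: 0.5
```

>>> arm_command(
  commands=[
    [[0.5,-0.9,0],0,0],
    [[0.5,-0.9,0],0,0],
  ],
)

```text
clock: 6.95
position: [0.5157, 0.0414, 0.0881]
tool_rot: [-3.141, -0.002, 2.118]
force: [-6.9, 11.8, 2.3]
grip_width: 0.0429
finger_force: 6.8
```

>>> arm_command(
  commands=[
    [[0.5,-0.9,0],0,0],
    [[0.5,-0.9,0],0,0],
  ],
)

```text
clock: 7.15
position: [0.5158, 0.041, 0.088]
tool_rot: [-3.14, -0.004, 2.119]
force: [-11.0, 20.2, 6.3]
grip_width: 0.0426
finger_force: 12.3
```

Face contact felt at TCP x of about −216. I'll relieve it and close on the boss.

>>> arm_command(
  commands=[
    [[-1.3,2.1,0],0,0],
    [[0,0,0],0,1],
    [[0,0,0],0,1],
    [[0,0,0],0,1],
    [[0,0,0],0,1],
    [[0,0,0],0,1],
  ],
  newtons=50,
)

```text
clock: 7.75
position: [0.515, 0.0413, 0.0884]
tool_rot: [-3.14, -0.002, 2.118]
force: [-10.0, 7.8, 10.3]
grip_width: 0.021
finger_force: 51.2
```

```bash
python3 - <<'E'
from h import *
st()
# tip path deltas of top centre per angle, in world mm
ths=np.radians([12.3,16,20,25,30,35,40,45,50,55,60,65,70,75,80,85,90])
p=[ax(t,200) for t in ths]; print(np.array(p).round(1)[:,[0,2]].tolist())
for a,b,t in zip(p,p[1:],ths[1:]): print(round(np.degrees(t)),((W(b)-W(a))*1000).round(1).tolist())
E
```

```text
t7.75 stand [-216.1    0.6   88.4] F [-11.8  -4.5  10.3] yawerr -0.001 w 0.021 ff 51.171603351831436 q [-0.36  0.58  0.22  2.01 -0.22  0.58  0.56]
[[-205.0, 94.6], [-204.7, 106.4], [-203.3, 118.7], [-200.3, 133.3], [-195.7, 147.0], [-189.6, 159.6], [-182.1, 171.0], [-173.2, 181.2], [-163.0, 190.1], [-151.6, 197.6], [-139.0, 203.7], [-125.3, 208.3], [-110.7, 211.3], [-95.2, 212.8], [-79.0, 212.8], [-62.3, 211.2], [-45.0, 208.0]]
16 [0.2, -0.3, 11.8]
20 [0.7, -1.1, 12.3]
25 [1.6, -2.6, 14.6]
30 [2.4, -3.9, 13.7]
35 [3.2, -5.2, 12.6]
40 [3.9, -6.4, 11.5]
45 [4.6, -7.6, 10.2]
50 [5.3, -8.7, 8.9]
55 [6.0, -9.8, 7.5]
60 [6.6, -10.8, 6.1]
65 [7.1, -11.7, 4.6]
70 [7.6, -12.5, 3.1]
75 [8.1, -13.2, 1.5]
80 [8.4, -13.8, -0.1]
85 [8.7, -14.3, -1.6]
90 [9.0, -14.7, -3.2]
```

Width 21 mm (boss 24) and Fz +10 N mean the pads sit above the boss's middle. I'll open, lower, and regrip.

>>> arm_command(
  commands=[
    [[0,0,0],0,0.2],
    [[-1,1.7,0],0,0.2],
    [[0,0,-4],0,0.2],
    [[0,0,-4],0,0.2],
    [[0,0,0],0,0.2],
  ],
)

```text
clock: 8.25
position: [0.5148, 0.0431, 0.0799]
tool_rot: [-3.141, -0.001, 2.118]
force: [-4.8, 7.7, 4.6]
grip_width: 0.0339
finger_force: 5.3
```

>>> arm_command(
  commands=[
    [[0,0,0],0,1],
    [[0,0,0],0,1],
    [[0,0,0],0,1],
    [[0,0,0],0,1],
  ],
  newtons=50,
)

```text
clock: 8.65
position: [0.514, 0.0428, 0.0801]
tool_rot: [-3.14, -0.002, 2.117]
force: [-9.1, 7.2, 10.2]
grip_width: 0.0203
finger_force: 50.2
```

```bash
python3 - <<'E'
from h import *
st()
E
```

```text
t8.65 stand [-217.9    0.5   80.1] F [-10.9  -4.   10.2] yawerr -0.0012 w 0.0203 ff 50.19548211246729 q [-0.36  0.59  0.22  2.01 -0.23  0.56  0.56]
```

The width is the same, so that's simply the boss under squeeze, with Fz coming from the pads' forward swing. The earlier, higher grip suits the tipping better, so I'll return to it and test the lift.

>>> arm_command(
  commands=[
    [[0,0,0],0,0.2],
    [[0,0,4],0,0.2],
    [[0,0,5],0,0.2],
    [[0.5,-0.9,0],0,0.2],
    [[0,0,0],0,1],
    [[0,0,0],0,1],
    [[0,0,0],0,1],
    [[0,0,0],0,1],
  ],
  newtons=60,
)

```text
clock: 9.45
position: [0.5151, 0.0413, 0.0895]
tool_rot: [-3.141, -0.001, 2.117]
force: [-9.1, 3.9, 13.5]
grip_width: 0.0202
finger_force: 59.5
```

>>> arm_command(
  commands=[
    [[0,0,3],0,1],
    [[0,0,3],0,1],
    [[0.1,-0.2,3],0,1],
    [[0.1,-0.2,3],0,1],
  ],
)

```text
clock: 9.85
position: [0.5154, 0.0411, 0.1012]
tool_rot: [-3.141, -0.001, 2.117]
force: [-3.2, 5.9, -4.4]
grip_width: 0.0202
finger_force: 62.3
```

```bash
python3 - <<'E'
from h import *
st()
w=save('wrist','w3'); s=save('scene','s3')
f=lambda im,y0,y1,x0,x1:cv2.resize(im['image'][y0:y1,x0:x1,::-1],(400,300),interpolation=cv2.INTER_CUBIC)
cv2.imwrite('pics/m3.png',np.hstack([f(s,205,295,240,360),f(w,240,480,160,480)]))
E
```

```text
t9.85 stand [-215.7    0.8  101.2] F [-6.7  0.3 -4.4] yawerr -0.0016 w 0.0202 ff 62.326900977641344 q [-0.37  0.56  0.23  2.   -0.21  0.61  0.56]
```

View pics/m3.png

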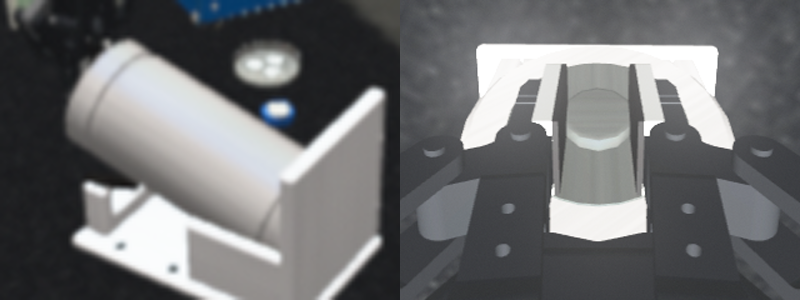

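It has lifted: the gap above the saddle has grown and the fingers carry 4.4 N with the boss held at the tips. I'll follow the tipping arc in stages.

>>> arm_command(
  commands=[
    [[0.35,-0.55,6.2],0,1],
    [[0.35,-0.55,6.2],0,1],
    [[0.8,-1.3,7.3],0,1],
    [[0.8,-1.3,7.3],0,1],
    [[1.2,-1.95,6.9],0,1],
    [[1.2,-1.95,6.9],0,1],
  ],
)

```text
clock: 10.55
position: [0.5194, 0.0347, 0.1422]
tool_rot: [-3.14, -0.003, 2.118]
force: [-9.2, 13.6, -0.9]
grip_width: 0.0199
finger_force: 73.3
```

```bash
python3 -c "
from h import *
st()"
```

```text
t10.55 stand [-208.1    0.8  142.2] F [-16.5  -0.8  -0.9] yawerr -0.0008 w 0.0199 ff 73.34051951766014 q [-0.37  0.5   0.26  1.96 -0.19  0.71  0.55]
```

>>> arm_command(
  commands=[
    [[1.0,-1.6,6.5],0,1],
    [[1.4,-2.3,6.5],0,1],
    [[1.8,-2.9,6.1],0,1],
    [[1.9,-3.2,6.1],0,1],
    [[2.2,-3.6,5.6],0,1],
    [[2.3,-3.8,5.6],0,1],
  ],
)

```text
clock: 11.15
position: [0.5315, 0.0152, 0.1789]
tool_rot: [3.141, 0.0, 2.116]
force: [0.8, -1.0, -6.9]
grip_width: 0.0195
finger_force: 60.7
```

```bash
python3 -c "
from h import *
st()"
```

```text
t11.15 stand [-185.2    1.   178.9] F [ 1.3  0.2 -6.9] yawerr -0.0021 w 0.0195 ff 60.661516670370474 q [-0.35  0.46  0.28  1.91 -0.17  0.8   0.57]
```

>>> arm_command(
  commands=[
    [[2.6,-4.3,4.7],0,1],
    [[2.7,-4.4,4.7],0,1],
    [[3,-4.9,4],0,1],
    [[3,-4.9,4],0,1],
    [[3.3,-5.4,3.4],0,1],
    [[3.3,-5.4,3.4],0,1],
  ],
)

```text
clock: 11.75
position: [0.5493, -0.014, 0.2029]
tool_rot: [-3.141, -0.0, 2.117]
force: [0.1, 0.3, -6.9]
grip_width: 0.0193
finger_force: 59.6
```

```bash
python3 - <<'E'
from h import *
st()
w=save('wrist','w4'); s=save('scene','s4')
f=lambda im,y0,y1,x0,x1:cv2.resize(im['image'][y0:y1,x0:x1,::-1],(400,300),interpolation=cv2.INTER_CUBIC)
cv2.imwrite('pics/m4.png',np.hstack([f(s,190,295,235,375),f(w,240,480,160,480)]))
E
```

```text
t11.75 stand [-151.     1.   202.9] F [-0.2  0.2 -6.9] yawerr -0.0019 w 0.0193 ff 59.62586996611208 q [-0.3   0.45  0.29  1.84 -0.16  0.87  0.62]
```

View pics/m4.png

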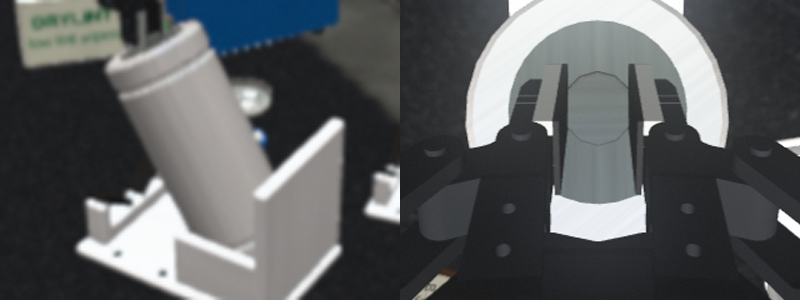

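The image shows the cartridge at about 60°, with its foot between the cheeks and the boss still held. Fz of −6.9 N might mean the foot is being unloaded, so I'll lower slightly to check.

>>> arm_command(
  commands=[
    [[0,0,-1.5],0,1],
    [[0,0,-1],0,1],
  ],
)

```text
clock: 12.05
position: [0.5496, -0.0121, 0.2012]
tool_rot: [3.139, -0.001, 2.118]
force: [-6.5, 8.7, 23.7]
grip_width: 0.0199
finger_force: 66.5
```

>>> arm_command(
  commands=[
    [[0,0,-1.5],0,1],
    [[0,0,-1],0,1],
  ],
)

```text
clock: 12.25
position: [0.5505, -0.0107, 0.2002]
tool_rot: [3.136, -0.001, 2.119]
force: [-11.8, 17.2, 51.7]
grip_width: 0.0198
finger_force: 73.8
```

The foot is on the plate, with under 1 mm of play. I'll unload and continue with a lighter grip so the boss can slip and pivot.

>>> arm_command(
  commands=[
    [[0,0,4],0,1],
    [[3.5,-5.8,2.3],0,1],
    [[3.6,-5.9,2.3],0,1],
    [[3.8,-6.2,1.6],0,1],
  ],
  newtons=30,
)

```text
clock: 12.65
position: [0.5606, -0.0313, 0.2086]
tool_rot: [3.14, -0.0, 2.117]
force: [-4.1, 6.2, 13.4]
grip_width: 0.0196
finger_force: 66.8
```

>>> arm_command(
  commands=[
    [[3.8,-6.3,1.6],0,1],
    [[4,-6.6,1],0,1],
  ],
)

```text
clock: 12.85
position: [0.5685, -0.0434, 0.2114]
tool_rot: [3.14, -0.001, 2.118]
force: [-5.5, 7.3, 20.8]
grip_width: 0.0197
finger_force: 76.8
```

>>> arm_command(
  commands=[
    [[4.1,-6.6,1],0,1],
    [[4.2,-6.9,0.3],0,1],
  ],
)

```text
clock: 13.05
position: [0.5773, -0.0572, 0.2135]
tool_rot: [3.139, 0.0, 2.118]
force: [-5.1, 7.0, 27.0]
grip_width: 0.0197
finger_force: 78.6
```

```bash
python3 -c "
from h import *
st()"
```

```text
t13.05 stand [-99.5   2.4 213.5] F [-8.7 -0.7 27. ] yawerr -0.0007 w 0.0197 ff 78.56327949586557 q [-0.21  0.49  0.3   1.75 -0.17  0.92  0.7 ]
```

>>> arm_command(
  commands=[
    [[0,0,2],0,1],
    [[4.2,-6.9,1.3],0,1],
  ],
  newtons=25,
)

```text
clock: 13.25
position: [0.5799, -0.0645, 0.2147]
tool_rot: [-3.141, -0.001, 2.118]
force: [-0.1, -1.3, -7.6]
grip_width: 0.0197
finger_force: 58.3
```

>>> arm_command(
  commands=[
    [[4.2,-6.9,0.3],0,1],
    [[3.8,-6.3,0],0,1],
  ],
)

```text
clock: 13.45
position: [0.5884, -0.0787, 0.2149]
tool_rot: [-3.141, -0.0, 2.117]
force: [0.2, 0.0, -8.1]
grip_width: 0.0197
finger_force: 53.9
```

```bash
python3 - <<'E'
from h import *
st()
save('wrist','w5');save('scene','s5')
E
```

```text
t13.45 stand [-75.4   0.7 214.9] F [ 0.   0.2 -8.1] yawerr -0.0019 w 0.0197 ff 53.935938477516174 q [-0.18  0.51  0.3   1.71 -0.18  0.95  0.74]
```

Fz of −8 N suggests the weight is hanging from the fingers. I'll lower until the plate takes it.

>>> arm_command(
  commands=[
    [[0,0,-1],0,1],
  ],
)

```text
clock: 13.65
position: [0.5886, -0.0782, 0.2145]
tool_rot: [3.141, 0.0, 2.116]
force: [-0.6, -0.5, 6.0]
grip_width: 0.02
finger_force: 54.6
```

>>> arm_command(
  commands=[
    [[0,0,-1],0,1],
  ],
)

```text
clock: 13.75
position: [0.5891, -0.078, 0.2143]
tool_rot: [3.14, 0.001, 2.117]
force: [-0.8, -0.7, 13.6]
grip_width: 0.0199
finger_force: 55.8
```

>>> arm_command(
  commands=[
    [[0,0,-1],0,1],
  ],
)

```text
clock: 13.85
position: [0.5897, -0.0781, 0.2141]
tool_rot: [3.138, 0.002, 2.117]
force: [0.9, -2.1, 23.5]
grip_width: 0.02
finger_force: 57.0
```

>>> arm_command(
  commands=[
    [[0,0,2],0,1],
    [[2.1,-3.4,-0.3],0,1],
    [[2.1,-3.4,-0.5],0,1],
  ],
)

```text
clock: 14.15
position: [0.5929, -0.0848, 0.214]
tool_rot: [3.141, 0.0, 2.117]
force: [-0.4, 0.9, 6.1]
grip_width: 0.0197
finger_force: 54.8
```

```bash
python3 - <<'E'
from h import *
st()
w=save('wrist','w6'); s=save('scene','s6')
f=lambda im,y0,y1,x0,x1:cv2.resize(im['image'][y0:y1,x0:x1,::-1],(400,300),interpolation=cv2.INTER_CUBIC)
cv2.imwrite('pics/m6.png',np.hstack([f(s,185,290,245,385),f(w,240,480,160,480)]))
E
```

```text
t14.15 stand [-67.9   1.4 214. ] F [-1.   0.1  6.1] yawerr -0.0014 w 0.0197 ff 54.786837100982666 q [-0.16  0.52  0.3   1.7  -0.18  0.95  0.75]
```

View pics/m6.png

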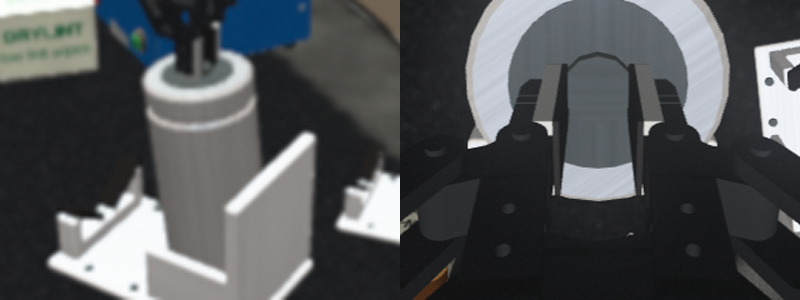

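The cartridge is about 5–8° short of upright, with its foot in place between the cheeks. I'll advance until it resists.

>>> arm_command(
  commands=[
    [[0,0,0.5],0,1],
    [[2.1,-3.4,-0.2],0,1],
    [[2.1,-3.4,-0.3],0,1],
  ],
)

```text
clock: 14.55
position: [0.5967, -0.0915, 0.2134]
tool_rot: [-3.141, -0.0, 2.117]
force: [-0.1, -0.3, -1.7]
grip_width: 0.0198
finger_force: 53.1
```

>>> arm_command(
  commands=[
    [[1.6,-2.6,0],0,1],
    [[1.0,-1.7,0],0,1],
  ],
)

```text
clock: 14.75
position: [0.599, -0.096, 0.213]
tool_rot: [-3.14, -0.001, 2.117]
force: [0.9, 1.3, -8.1]
grip_width: 0.0199
finger_force: 52.3
```

>>> arm_command(
  commands=[
    [[1.0,-1.7,0],0,1],
    [[1.0,-1.7,0],0,1],
  ],
)

```text
clock: 14.95
position: [0.6011, -0.0992, 0.2132]
tool_rot: [-3.141, -0.0, 2.117]
force: [-1.5, 1.1, -7.0]
grip_width: 0.0195
finger_force: 51.9
```

>>> arm_command(
  commands=[
    [[0,0,-1],0,1],
    [[0,0,-0.7],0,1],
  ],
)

```text
clock: 15.15
position: [0.6015, -0.0993, 0.2121]
tool_rot: [3.141, 0.001, 2.117]
force: [0.5, -0.7, 1.5]
grip_width: 0.0198
finger_force: 52.8
```

```bash
python3 - <<'E'
from h import *
st()
s=save('scene','s7');t=save('top','t7')
# silhouette: rim ellipse candidates for tilt
g=cv2.cvtColor(s['image'],cv2.COLOR_RGB2GRAY)
for th in (80,84,87,90):
    a=np.radians(th); n=np.array([np.sin(a),0,np.cos(a)])
    pts=[ax(a,L)+[0,sy*45,0] for L in (195,60) for sy in (-1,1)]
    print(th,[proj(s,W(p))[0].round(1).tolist() for p in pts])
for L in (195,150,100): 
    v=int(proj(s,W(ax(np.pi/2,L)))[0][1]); print('row',v,g[v,270:345].tolist())
E
```

```text
t15.15 stand [-50.9   1.2 212.1] F [0.8 0.1 1.5] yawerr -0.0019 w 0.0198 ff 52.83267080783844 q [-0.14  0.54  0.3   1.68 -0.18  0.96  0.77]
80 [[298.1, 219.4], [319.2, 202.9], [307.8, 269.2], [327.1, 250.8]]
84 [[302.9, 221.4], [323.8, 204.7], [309.1, 270.5], [328.3, 252.0]]
87 [[306.6, 223.2], [327.3, 206.4], [310.1, 271.6], [329.3, 253.1]]
90 [[310.4, 225.3], [331.0, 208.3], [311.2, 272.7], [330.4, 254.2]]
row 216 [29, 30, 31, 32, 33, 32, 33, 33, 32, 32, 32, 32, 32, 31, 32, 32, 31, 32, 31, 31, 31, 31, 30, 31, 32, 32, 30, 30, 36, 64, 133, 197, 220, 227, 227, 226, 220, 201, 168, 137, 118, 109, 105, 105, 105, 105, 105, 105, 105, 105, 104, 103, 103, 103, 102, 105, 110, 114, 129, 160, 198, 216, 220, 220, 218, 211, 196, 167, 122, 61, 32, 31, 29, 29, 30]
row 232 [31, 32, 31, 31, 30, 30, 30, 30, 30, 30, 30, 29, 30, 32, 31, 29, 30, 29, 30, 31, 31, 31, 32, 32, 32, 32, 31, 31, 31, 32, 45, 74, 98, 105, 106, 108, 112, 121, 134, 147, 157, 167, 174, 181, 183, 180, 176, 177, 178, 182, 185, 175, 171, 174, 178, 172, 160, 151, 138, 130, 121, 113, 109, 107, 105, 105, 103, 100, 86, 54, 34, 30, 30, 30, 31]
row 250 [29, 32, 34, 32, 31, 29, 29, 29, 31, 32, 30, 30, 33, 33, 33, 33, 34, 33, 38, 71, 121, 145, 146, 133, 100, 53, 31, 30, 31, 30, 32, 43, 71, 96, 102, 103, 103, 105, 106, 108, 107, 107, 108, 110, 109, 109, 106, 106, 109, 110, 110, 110, 107, 107, 108, 108, 107, 107, 108, 116, 150, 206, 240, 249, 250, 248, 240, 214, 173, 147, 141, 140, 139, 141, 140]
```

```bash
cat >> h.py <<'E'
def edges(s,th,rows,d=0):
    a=np.radians(th); n=np.array([np.sin(a),0,np.cos(a)]); b=np.array([0,1,0])
    ph=np.linspace(0,2*np.pi,120)
    pts=[ax(a,L,0,d)+45*(np.cos(q)*n+np.sin(q)*b) for L in (0,200) for q in ph]
    h=cv2.convexHull(np.array([proj(s,W(p))[0] for p in pts],np.float32))[:,0]
    m=np.zeros((4800,6400),np.uint8); cv2.fillPoly(m,[(h*10).astype(int)],1)
    return [(np.flatnonzero(m[r*10])[[0,-1]]/10).tolist() for r in rows]
E
python3 - <<'E'
from h import *
s=load('s7')
for th in (82,85,88,90): print(th,edges(s,th,(216,232,250)))
E
```

```text
82 [[292.4, 331.2], [295.1, 333.1], [298.1, 335.3]]
85 [[295.7, 334.4], [297.6, 335.5], [299.7, 336.7]]
88 [[299.1, 337.9], [300.1, 338.1], [301.3, 338.3]]
90 [[301.4, 340.5], [301.9, 340.0], [302.4, 339.5]]
```

Silhouette edges (300–339) give about 88.5°. I'll release it to settle, then check.

>>> arm_command(
  commands=[
    [[0,0,0],0,0.6],
    [[0,0,0],0,0.3],
    [[0,0,0],0,0],
    [[0,0,0],0,0],
    [[0,0,5],0,0],
    [[0,0,15],0,0],
    [[0,0,30],0,0],
    [[0,0,30],0,0],
    [[0,0,0],0,0],
    [[0,0,0],0,0],
  ],
)

```text
clock: 16.25
position: [0.6015, -0.0992, 0.2926]
tool_rot: [3.14, 0.001, 2.117]
force: [-0.2, -0.2, -0.1]
grip_width: 0.0424
finger_force: 0.0
```

```bash
python3 - <<'E'
from h import *
st()
s=save('scene','s8'); T=save('top','t8')
g=cv2.cvtColor(s['image'],cv2.COLOR_RGB2GRAY).astype(float)
for r in (216,224,232,240,250):
    row=g[r]; x=np.arange(285,350); l=next(i for i in x if row[i]<70<=row[i+1] and row[i+3]>90 and i>292); R=[i for i in x if row[i]>=70>row[i+1]]
    print(r,round(l+(70-row[l])/(row[l+1]-row[l]),1),R)
for th,d in ((88,0),(90,0),(90,-3),(90,-6)): print(th,d,edges(s,th,(216,224,232,240,250),d))
g0=load('scene0')['image'].astype(int);d=(abs(s['image'].astype(int)-g0).max(2)>40)
d[:330,:400]=0; print('changed px elsewhere',d.sum(), np.argwhere(d)[:3].tolist())
E
```

```text
t16.25 stand [-51.1   1.2 292.6] F [ 0.1 -0.3 -0.1] yawerr -0.0017 w 0.0424 ff 0.0 q [-0.16  0.46  0.32  1.58 -0.16  1.13  0.75]
216 300.9 [np.int64(341)]
224 301.5 [np.int64(340)]
232 302.3 [np.int64(340)]
240 302.6 []
250 302.9 [np.int64(294)]
88 0 [[299.1, 337.9], [299.6, 338.0], [300.1, 338.1], [300.7, 338.2], [301.3, 338.3]]
90 0 [[301.4, 340.5], [301.7, 340.2], [301.9, 340.0], [302.1, 339.8], [302.4, 339.5]]
90 -3 [[300.4, 339.3], [300.7, 339.1], [300.9, 338.9], [301.1, 338.7], [301.4, 338.4]]
90 -6 [[299.4, 338.2], [299.6, 338.0], [299.9, 337.8], [300.1, 337.6], [300.5, 337.3]]
changed px elsewhere 0 []
```

The released cartridge is upright, within about 1 mm of the wall, and nothing changed in the part of the scene view I compared. The gripper is about 80 mm clear, so I'm handing the job in.

```bash
python3 -c "
from workcell import ticket
print(ticket.job_done())"
```

```text
the job is handed in; nothing more can be done
None
```

I pushed the cartridge against the stop wall and tipped it up. It stands upright between the cheeks, within about 1 mm of the wall, and the job was handed in at about 16 s with the gripper clear; no verdict came back.

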